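Assemble a membrane filter unit on the vacuum manifold

TASK

Put the filter unit together on the open place of the vacuum manifold (the other place is shut with a black rubber stopper), one part at a time from the bottom up: first the filter base with its plug in the mouth, then the perforated support screen over the boss of the base, then the funnel round the screen, and last the lid on the funnel. Each part must sit fully home and level on the one below and be let go; leave the beaker and the petri dish standing where they are.

Things in the scene. Friction and masses are not known exactly. Their poses are not given: they have to be found in the camera images.
- manifold: Fixed steel vacuum manifold: horizontal tube 250 mm long, 40 mm thick, on low feet, taps in front. Origin on the bench under its middle; y along the tube, z up. It carries two upright cups, 53 mm wide outside, at y = +75 and -75 mm, rims 80 mm above the bench; either may be the open one. The tube's top is 54 mm above the bench.
- seat_mouth (a point): Open place: centre of the mouth of the open cup, on the top face of the white sealing ring that lies on its rim (ring 53 mm outer diameter), 83 mm above the bench. The hole is 43 mm wide and 27 mm deep.
- blank_top (a point): Top centre of the black rubber stopper (46 mm wide, 94 mm above the bench) that shuts the other cup; fixed, stays there.
- base_head (a point): Filter base, loose, 0.25 kg: steel head 60 mm wide, 14 mm thick, on a black rubber plug (37 narrowing to 32 mm, 24 mm long) on which it stands; on top a boss 34 mm wide (30 at its top), 5 mm high, one dark hole. Point: on the axis half-way up the head (grip here), 31 mm above the plug's underside, 7 below the head's flat top; z up. Seated, the head lies on the white ring, this point 7 mm above seat_mouth.
- screen_mid (a point): Support screen, loose, 0.07 kg: round steel cap 45 mm wide, 12 mm high, right way up, flat top full of small dark holes; its hollow underside (39 mm wide, 7 mm deep) goes over the base's boss and its lower edge rests on the head. Point: its centre, 6 mm above its lower edge; seated, 13 mm above base_head. Grip across the outside.
- funnel_mid (a point): Funnel, loose, 0.16 kg: straight steel tube open at both ends, 60 mm outer and 52 mm inner diameter, 75 mm high, standing upright; both ends alike. Its lower end goes round the screen and rests on the head of the base. Point: on its axis half-way up, 37.5 mm from both ends; seated, 44.5 mm above base_head. Grip across the outside.
- lid_knob (a point): Lid, loose, 0.1 kg: steel disc 64 mm wide, black knob on top (20 mm wide, 22 mm high), round grey plug below (45 mm wide, 8 mm deep) on which it lies. Point: on the axis half-way up the knob, 25 mm above the plug's underside, 17 above the disc's underside. Seated, the plug is in the funnel, the disc on its rim, this point 54.5 mm above funnel_mid. Grip the knob.
- beaker_mid (a point): Bystander: empty glass beaker, 54 mm in diameter, 68 mm high, standing among the parts. The point is its centre, 34 mm above the bench. Not to be moved.
- petri_mid (a point): Bystander: closed petri dish, 57 mm in diameter, 14 mm high, lying among the parts. The point is its centre, 7 mm above the bench. Not to be moved.
Not all that is in view belongs to the job. Leave any red or yellow look-alike of the part that bears lid_knob alone.

How it is judged:
By the outcome, as a careful person would: the job done as asked, in the order asked, and still so for the second after the job is handed in, with the robot touching nothing.
It also fails if it takes over 104 s, if anything falls off the work surface, if the arm or the gripper's body presses on something with over 40 N, if the wrist force passes 120 N, or if a joint passes its speed limit or range.

ROBOT

A 6-joint arm with a two-finger parallel gripper is mounted at the origin on a cart in front of the work surface, level with it; the furniture and walls round the work are solid. World frame = base frame: x ahead of the robot, y to its left, z up, the work surface at z = 0. Lengths are in mm, angles in rad, forces in N, time in s.
With the tool pointing down it reaches from about 400 to 925 mm from the base axis. Payload 12.5 kg.
Tool frame: the origin (TCP) lies midway between the tips of the shut fingers; the grasp point (between the pads) lies 19 mm behind it (env.tcp_to_grasp is the distance from the TCP to the grasp point, in mm); z points along the fingers, y is the line along which they close (so a half turn about z gives the same grasp; the last joint's range is limited). The gripper opens to 95 mm and grips with 3 to 60 N. Pads are 20 mm wide; open, the fingers measure 119 mm over their backs; the gripper's body (75 mm by 180 mm) begins 59 mm behind the grasp point.
Start: joints at [-1.267, 0.491, 1.559, -0, 1.092, -0.106], TCP at [249.04, -573.259, 214.661] pointing down, gripper open.
Joint ranges: [-3.1, 3.1], [-0.84, 2.19], [0.05, 2.79], [-1.13, 4.28], [0.06, 2.93], [-2.69, 2.69]. Speed limits (rad/s): [2.22, 2.22, 2.79, 3.14, 3.14, 3.14].

INTERFACE

Orientations are given as [roll, pitch, yaw] about the fixed x, y, z axes, in that order (R = Rz(yaw) Ry(pitch) Rx(roll)).
In Python, from cell import env gives the robot as it stands. The module is installed in compiled form; this text tells all that it offers.
- The arm moves only by the tool step_arm, never from a script. Its argument "plan" is a list that holds one entry, the list of rows, each a list of 5 numbers: the shift along the tool's x, y, z in mm, then the turn about the tool's z in degrees, then the opening, from -1 (shut) to 1 (fully open). A call has 1 to 8 rows; each row is the pose to reach, as a shift and turn from the pose commanded when the call began, along the tool's axes at that moment; what a row does not reach only later rows make up. A row lasts 1/12 s, in which the tool goes at most 41.7 mm and 7.16 degrees, less where a joint would pass 70% of its speed; a pose out of reach is approached as far as the arm can. A call with a gripper value outside its range is refused whole. The fingers move at their own pace and stop on an object; the grip force is fixed at half the most. Time passes only in rows, so rows that repeat a pose let the fingers close. It gives the time, the measured TCP pose, the force, the opening and the grip force at its end, in the units of the state.
- env.state(): the state, without advancing time (a new reading comes with each control period).
- env.read_camera(name): name is "scene" or "top"; returns the picture (420x560x3 uint8, blue, green, red); there is no depth.
- env.get_calibration(name): a dict with "K" (3x3 intrinsics, pixels), "D" ([k1, k2, p1, p2, k3] as OpenCV has them; the pictures are not rectified), "extrinsics" (4x4, takes a point from world to camera coordinates). Camera axes: x right, y up, looking along -z (the intrinsics and any distortion apply to the point x, -y, -z); pixel columns grow to the right and rows downward; lengths in mm; the calibration is good to about 2 mm. A picture is of the moment at which its call begins. get_calibration takes no time and is no camera call.
- env.job_done(): hands the job in; it is judged then, once.
The state is a dict: "t": time; "joints": joint angles; "qvel": joint speeds; "tau": joint torques, N m; "eef_pos": TCP position; "tcp_rot": TCP orientation; "ft_force": force on the tool from outside, world axes, zero at the start; "moment": the same for the moment, N m; "opening": opening from 0.0 (shut) to 1.0 (fully open); "grip_force": force on a finger pad.
Only numpy, scipy, OpenCV 4.12 (cv2) and the standard library are available. Lean on these libraries where they do the work, as an engineer would, in place of code of your own. Each camera call takes 0.05 s, during which the arm holds its last target. There are 200 camera calls.

## Working session

There is one attempt and no reset: what is moved stays moved. The work goes in short steps, Python scripts to look and compute and a tool call to move; the robot and the scene stay as the last step left them, time stands still between calls to the robot, and variables do not carry over. Pictures are saved under pics/ and viewed, at most 14 in all, crops included, and the job is handed in when it is done.

Besides the shell and the picture viewer there is one more tool, called after "Request:" as name([rows], argument=value, ...), one row to a line, values as JSON. step_arm: Moves the arm, as the interface text tells. Its arguments: {"type":"object","properties":{"plan":{"type":"array"}},"required":["plan"]}

```bash
mkdir -p pics; python3 - <<'E'
from cell import env
import cv2
for n in("scene","top"):
    cv2.imwrite(f"pics/{n}0.png",env.read_camera(n)); c=env.get_calibration(n); print(n,c["K"],c["D"],c["extrinsics"])
print(env.state())
E
```

```text
scene [[475.25728532   0.         273.45443933]
 [  0.         475.25728532 219.44287223]
 [  0.           0.           1.        ]] [-0.09793829  0.          0.          0.          0.        ] [[-8.53131440e-01 -5.21691904e-01  2.07446809e-03  3.69238006e+02]
 [ 3.18513344e-01 -5.17712666e-01  7.94054687e-01 -3.15629913e+02]
 [-4.13177923e-01  6.78093764e-01  6.07842785e-01 -8.39137062e+02]
 [ 0.00000000e+00  0.00000000e+00  0.00000000e+00  1.00000000e+00]]
top [[403.48802053   0.         275.35667965]
 [  0.         403.48802053 213.22880884]
 [  0.           0.           1.        ]] [-0.08200933  0.          0.          0.          0.        ] [[-1.46616212e-02 -9.99891396e-01 -1.49447066e-03 -1.13267017e+02]
 [ 9.97587440e-01 -1.47292346e-02  6.78406147e-02 -5.13720911e+02]
 [-6.78552594e-02 -4.96211768e-04  9.97695052e-01 -9.06676822e+02]
 [ 0.00000000e+00  0.00000000e+00  0.00000000e+00  1.00000000e+00]]
{'t': 0.1, 'joints': array([-1.26659836e+00,  4.91472460e-01,  1.55938708e+00,  1.63357123e-06,
        1.09170466e+00, -1.05646311e-01]), 'qvel': array([-9.34729844e-04,  3.85161071e-05, -1.25748133e-03, -9.67695901e-04,
       -8.82538380e-04,  1.16848279e-04]), 'tau': array([ 2.30636295e-03, -6.13623333e+01, -2.58605433e+01,  6.93109003e-02,
        4.70060273e-02, -4.43503802e-05]), 'eef_pos': array([ 248.97123785, -573.03461172,  214.13734123]), 'tcp_rot': array([-3.14062668e+00, -1.03890415e-04,  4.09843479e-01]), 'ft_force': array([ 0.54361733, -0.69015504, -0.24121853]), 'moment': array([-0.04805679, -0.02503082,  0.00486593]), 'grip_force': 0.0, 'opening': 1.0044499555368294}
```

View pics/scene0.png

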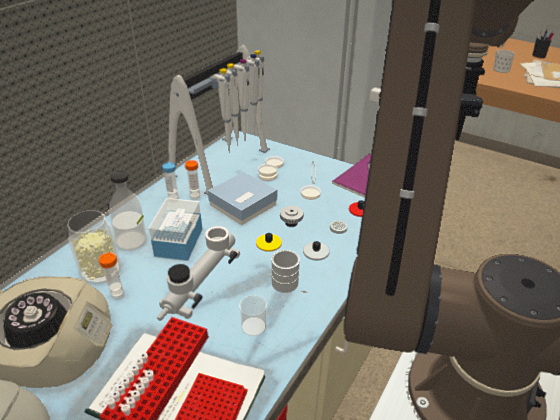

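View pics/top0.png

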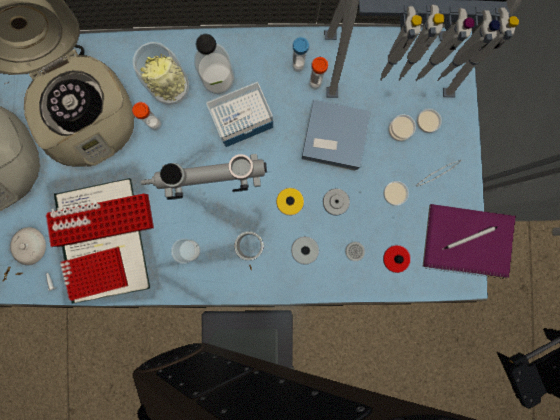

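The top view shows the open cup at (241,166) and the stopper at (171,175). The parts are the base (335,201), screen (354,251), funnel (249,246) and steel lid (305,249).

Things that could be mistaken for the lid are the yellow one at (290,201), the red one at (396,258), and the base, whose dark hole at (335,201) could pass for a knob. The beaker is at (186,250) and the petri dish at (396,192). I choose the steel lid at (305,249) and check it in close crops.

```bash
python3 - <<'E'
import cv2
a=cv2.imread("pics/top0.png")[145:285,215:415]; b=cv2.imread("pics/scene0.png")[175:300,185:385]
cv2.imwrite("pics/ctop.png",cv2.resize(a,None,fx=4,fy=4,interpolation=2)); cv2.imwrite("pics/cscene.png",cv2.resize(b,None,fx=4,fy=4,interpolation=2))
E
```

```text
(no output)
```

View pics/ctop.png

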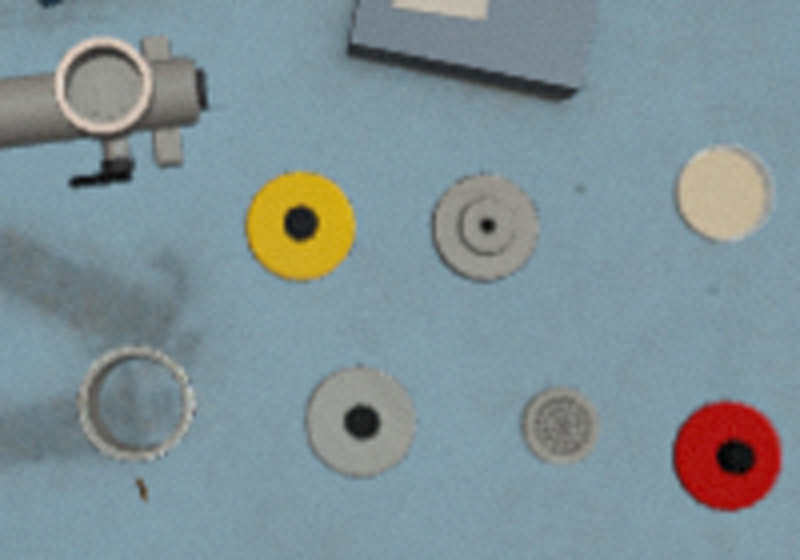

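View pics/cscene.png

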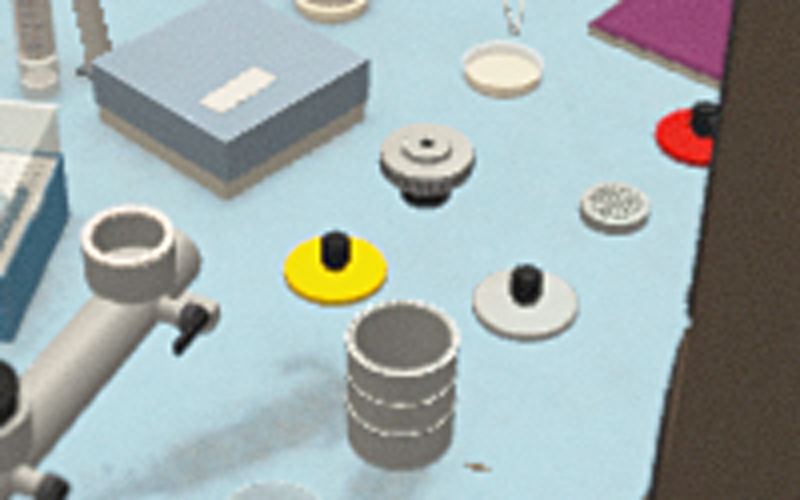

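Top crop: steel lid with black knob at (362,422), base with one dark hole and a boss at (487,226), screen with holes at (561,425), funnel rim at (138,404), white ring at (104,86). Scene crop: ring (129,235), base hole (427,143), screen top (616,203), funnel rim (403,338), lid knob top (527,268). The steel lid is the right one, since the yellow and red look-alikes are ruled out.

```bash
cat >h.py <<'E'
import numpy as np, cv2
from cell import env
def ray(n,p):
    c=env.get_calibration(n); E=np.array(c["extrinsics"])
    u=cv2.undistortPoints(np.array([[p]],float),np.array(c["K"]),np.array(c["D"]))[0,0]
    R,t=E[:3,:3],E[:3,3]; d=R.T@np.array([u[0],-u[1],-1]); return -R.T@t,d/np.linalg.norm(d)
def plane(n,p,z):
    o,d=ray(n,p); return o+d*(z-o[2])/d[2]
def tri(pt,ps):
    (o,d),(q,e)=ray("top",pt),ray("scene",ps)
    s=np.linalg.lstsq(np.c_[d,-e],q-o,rcond=None)[0]; a=o+d*s[0]; b=q+e*s[1]
    return (a+b)/2,np.linalg.norm(a-b)
def proj(n,P):
    c=env.get_calibration(n); E=np.array(c["extrinsics"]); x=E[:3,:3]@np.array(P,float)+E[:3,3]; x=x*[1,-1,-1]
    return cv2.projectPoints(x.reshape(1,3),np.zeros(3),np.zeros(3),np.array(c["K"]),np.array(c["D"]))[0].ravel()
def blob(img,mask,p,r=22):
    "filled outer contour nearest p: ellipse centre, axes"
    x,y=int(p[0]),int(p[1]); m=np.zeros_like(mask); m[y-r:y+r,x-r:x+r]=mask[y-r:y+r,x-r:x+r]
    cs,_=cv2.findContours(m,cv2.RETR_EXTERNAL,cv2.CHAIN_APPROX_NONE)
    k=max(cs,key=cv2.contourArea); return cv2.fitEllipse(cv2.convexHull(k)) if len(k)>5 else cv2.minAreaRect(k)
E
python3 - <<'E'
from h import *
T=cv2.imread("pics/top0.png");S=cv2.imread("pics/scene0.png")
def ct(c):return (215+(c[0]+.5)/4-.5,145+(c[1]+.5)/4-.5)
def cs(c):return (185+(c[0]+.5)/4-.5,175+(c[1]+.5)/4-.5)
f=dict(ring=((104,86),(129,236)),base=((487,226),(427,143)),screen=((561,425),(616,203)),funnel=((138,404),(403,338)),knob=((362,421),(527,269)),petri=((724,194),(503,68)))
for k,(a,b) in f.items(): print(k,ct(a),*[np.round(v,1) for v in tri(ct(a),cs(b))])
h=cv2.cvtColor(T,cv2.COLOR_BGR2HSV)
d=T[...,0].astype(int)-T[...,2]
nb=((d<22)*255).astype(np.uint8); blk=((T.max(2)<75)*255).astype(np.uint8)
warm=((d<-8)*255).astype(np.uint8)
for n,m,p,z,r in [("ring",warm,(241,166),83,16),("base",nb,(336,201),38,20),("basehole",blk,(336,201),43,8),("screen",nb,(355,251),12,15),("funnel",nb,(249,246),75,20),("lid",nb,(305,250),14,20),("knob",blk,(305,250),36,10)]:
    e=blob(T,m,p,r); print(n,np.round(e[0],2),np.round(e[1],1),np.round(plane("top",e[0],z),1), "mm/px",np.round(np.linalg.norm(plane("top",(e[0][0]+1,e[0][1]),z)-plane("top",e[0],z)),2))
print("stopper",plane("top",(171,174),94))
E
```

```text
ring (240.625, 166.125) [611.1 -47.2  81. ] 1.5
base (336.375, 201.125) [ 535.9 -257.1   43.9] 1.4
screen (354.875, 250.875) [ 422.8 -302.3   11.7] 0.4
funnel (249.125, 245.625) [440.4 -63.1  72.3] 2.0
knob (305.125, 249.875) [ 427.9 -185.9   38.1] 0.2
petri (395.625, 193.125) [ 555.8 -401.3   11.3] 1.4
ring [240.77 166.14] [24.2 33.9] [610. -48.  83.] mm/px 2.15
base [335.78 201.47] [26.7 26.9] [ 535.1 -257.    38. ] mm/px 2.26
basehole [336.4 200.9] [2.2 3.3] [ 535.9 -257.6   43. ] mm/px 2.24
screen [354.69 250.97] [19.5 19.8] [ 422.8 -301.7   12. ] mm/px 2.31
funnel [244.59 241.83] [37.8 39.6] [447.8 -54.2  75. ] mm/px 2.14
lid [304.69 249.94] [27.5 27.9] [ 427.1 -186.7   14. ] mm/px 2.29
knob [304.99 250.  ] [7.5 8.6] [ 427.5 -185.8   36. ] mm/px 2.23
stopper [593.7330954   99.98313273  94.        ]
```

```bash
cat >>h.py <<'E'
def go(x,y,z,yaw=0):
    s=env.state(); r,p,w=s["tcp_rot"]
    from scipy.spatial.transform import Rotation as Ro
    R=Ro.from_euler("xyz",s["tcp_rot"]).as_matrix(); d=R.T@(np.array([x,y,z])-s["eef_pos"])
    print("t",round(s["t"],2),"pos",np.round(s["eef_pos"],1),"shift",np.round(d,1),"turn",round(np.degrees(w-yaw),1))
E
python3 -c "
from h import *
print(plane('top',(240.75,166.1),83), plane('top',(336.4,201),43))
go(535.7,-257.2,110)"
```

```text
[610.09327114 -48.00197108  83.        ] [ 535.63151759 -257.63905637   43.        ]
t 0.1 pos [ 249.  -573.   214.1] shift [ 388.8 -175.3  104.3] turn 23.5
```

Request:
step_arm([
  [[389,-175,60,23.5,1],[389,-175,60,23.5,1],[389,-175,60,23.5,1],[389,-175,60,23.5,1],[389,-175,60,23.5,1],[389,-175,60,23.5,1],[389,-175,60,23.5,1],[389,-175,60,23.5,1]],
])

```text
t: 0.77
eef_pos: [470.4, -329.3, 168.2]
tcp_rot: [-3.141, 0.0, -0.001]
ft_force: [1.4, -0.1, 0.0]
opening: 1.0
grip_force: 0.0
```

Request:
step_arm([
  [[65,-71.5,60,0,1],[65,-71.5,60,0,1],[65,-71.5,60,0,1],[65,-71.5,95,0,1],[65,-71.5,125,0,1],[65,-71.5,145,0,1],[65,-71.5,156,0,1],[65,-71.5,156,0,1]],
])

```text
t: 1.43
eef_pos: [533.5, -259.0, 10.3]
tcp_rot: [-3.14, 0.003, -0.0]
ft_force: [0.4, -0.1, -0.2]
opening: 1.001
grip_force: 0.0
```

```bash
python3 -c "
from h import *
go(535.7,-257.4,12)"
```

```text
t 1.43 pos [ 533.5 -259.    10.3] shift [ 2.2 -1.6 -1.7] turn -0.0
```

Request:
step_arm([
  [[0,0,-1.5,0,1],[0,0,-1.5,0,1],[0,0,-1.5,0,-1],[0,0,-1.5,0,-1],[0,0,-1.5,0,-1],[0,0,-1.5,0,-1],[0,0,-1.5,0,-1],[0,0,-1.5,0,-1]],
])

```text
t: 2.1
eef_pos: [534.5, -259.5, 14.2]
tcp_rot: [3.142, -0.0, -0.0]
ft_force: [-0.0, 1.9, 2.1]
opening: 0.636
grip_force: 1.0
```

Request:
step_arm([
  [[0,0,0,0,-1],[0,0,0,0,-1],[0,0,0,0,-1],[0,0,0,0,-1]],
])

```text
t: 2.43
eef_pos: [534.5, -259.5, 14.2]
tcp_rot: [-3.142, 0.0, -0.0]
ft_force: [-0.4, 2.7, 4.8]
opening: 0.614
grip_force: 30.0
```

```bash
python3 -c "
from h import *
for i in range(3): go(535.7,-257.4,12); env.read_camera('top')
print(env.state()['grip_force'])
cv2.imwrite('pics/s1.png',cv2.resize(env.read_camera('scene')[150:300,180:380],None,fx=4,fy=4,interpolation=2))"
```

```text
t 2.43 pos [ 534.5 -259.5   14.2] shift [ 1.2 -2.1  2.2] turn -0.0
t 2.48 pos [ 534.5 -259.5   14.2] shift [ 1.2 -2.1  2.2] turn -0.0
t 2.53 pos [ 534.5 -259.5   14.2] shift [ 1.2 -2.1  2.2] turn -0.0
30.000957548618317
```

View pics/s1.png

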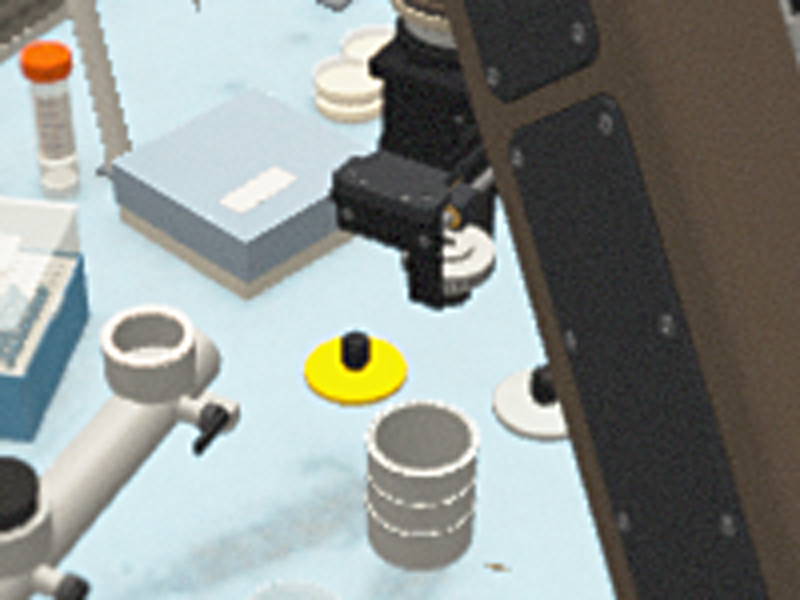

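The base is gripped: its head is between the pads at crop (455,265) with 30 N, and the other parts are undisturbed. Lifting and carrying it to the mouth.

Request:
step_arm([
  [[0,0,-40,0,-1],[0,0,-80,0,-1],[10,-28,-108,0,-1],[23,-65,-120,0,-1],[36,-102,-130,0,-1],[49,-139,-136,0,-1],[62,-176,-136,0,-1],[74.5,-211.5,-136,0,-1]],
])

```text
t: 3.3
eef_pos: [609.5, -46.3, 150.2]
tcp_rot: [3.141, -0.001, -0.0]
ft_force: [0.9, 0.0, -2.3]
opening: 0.61
grip_force: 30.0
```

Request:
step_arm([
  [[0,0,0,0,-1],[0,0,0,0,-1],[0,0,0,0,-1],[0,0,0,0,-1]],
])

```text
t: 3.63
eef_pos: [608.7, -49.2, 149.7]
tcp_rot: [3.141, 0.001, -0.001]
ft_force: [0.3, -0.3, -2.6]
opening: 0.609
grip_force: 30.0
```

```bash
python3 -c "
from h import *
go(609.1,-47.8,73.2)
cv2.imwrite('pics/s2.png',cv2.resize(env.read_camera('scene')[140:290,150:350],None,fx=4,fy=4,interpolation=2))"
```

```text
t 3.63 pos [608.7 -49.2 149.7] shift [ 0.4 -1.4 76.5] turn -0.1
```

View pics/s2.png

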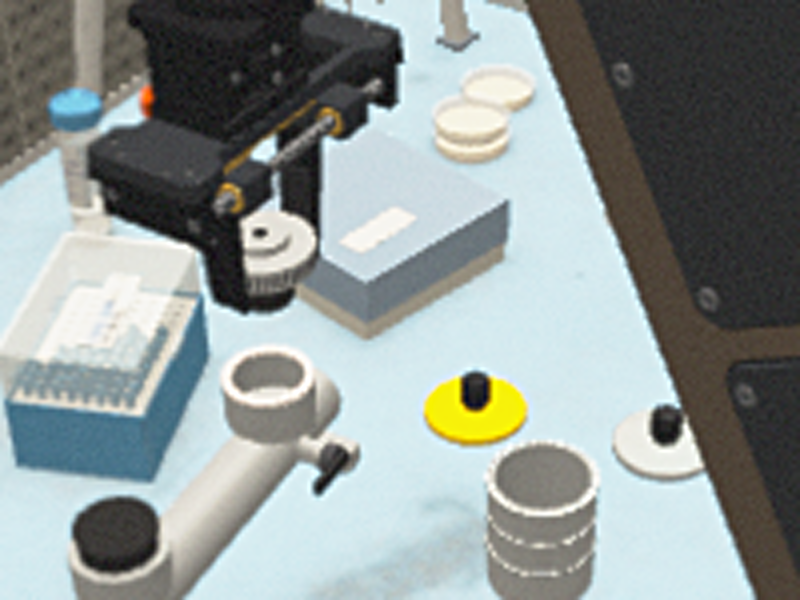

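The base hangs level in the gripper, with its boss hole at crop (262,232); the ring centre is at crop (268,372).

```bash
python3 -c "
from h import *
f=lambda x,y:(150+(x+.5)/4-.5,140+(y+.5)/4-.5)
print(plane('scene',f(262,232),178.5),plane('scene',f(268,373),83),env.state()['eef_pos'])"
```

```text
[610.70891507 -50.50888377 178.5       ] [612.3803959  -46.91076787  83.        ] [608.72837714 -49.4034864  149.78704262]
```

Request:
step_arm([
  [[1,-2.5,20,0,-1],[1,-2.5,35,0,-1],[1,-2.5,45,0,-1],[1,-2.5,52,0,-1],[1,-2.5,58,0,-1],[1,-2.5,62,0,-1],[1,-2.5,64,0,-1],[1,-2.5,64,0,-1]],
])

```text
t: 4.35
eef_pos: [610.1, -45.7, 86.0]
tcp_rot: [3.142, 0.0, -0.0]
ft_force: [0.6, 0.0, -2.0]
opening: 0.612
grip_force: 30.0
```

Request:
step_arm([
  [[0,0,4,0,-1],[0,0,8,0,-1],[0,0,10,0,-1],[0,0,11,0,-1],[0,0,12,0,-1],[0,0,12.5,0,-1],[0,0,12.5,0,-1]],
])

```text
t: 4.93
eef_pos: [610.1, -45.6, 73.5]
tcp_rot: [3.142, 0.0, -0.0]
ft_force: [0.5, 0.2, -2.0]
opening: 0.611
grip_force: 30.0
```

Request:
step_arm([
  [[0,0,0.5,0,-1],[0,0,1,0,-1],[0,0,1,0,-1]],
])

```text
t: 5.18
eef_pos: [610.2, -45.7, 73.2]
tcp_rot: [3.141, -0.001, -0.0]
ft_force: [-2.2, 0.4, 4.5]
opening: 0.612
grip_force: 30.0
```

Contact at the expected height. Release and rise.

Request:
step_arm([
  [[0,0,0,0,1],[0,0,0,0,1],[0,0,0,0,1],[0,0,0,0,1],[0,0,-20,0,1],[0,0,-60,0,1],[0,0,-100,0,1],[0,0,-120,0,1]],
])

```text
t: 5.85
eef_pos: [611.1, -45.8, 196.9]
tcp_rot: [3.141, -0.005, -0.0]
ft_force: [0.2, -0.1, 0.7]
opening: 0.997
grip_force: 0.0
```

```bash
python3 -c "
from h import *
go(422.8,-302,120)"
```

```text
t 5.85 pos [611.1 -45.8 196.9] shift [-188.6  256.2   76.2] turn -0.0
```

Request:
step_arm([
  [[-188,256,76,0,1],[-188,256,76,0,1],[-188,256,76,0,1],[-188,256,76,0,1],[-188,256,76,0,1],[-188,256,76,0,1],[-188,256,76,0,1],[-188,256,76,0,1]],
])

```text
t: 6.52
eef_pos: [420.3, -303.3, 116.1]
tcp_rot: [3.141, -0.0, -0.001]
ft_force: [0.9, -0.7, -0.3]
opening: 0.999
grip_force: 0.0
```

```bash
python3 -c "
from h import *
T=env.read_camera('top');S=env.read_camera('scene')
cv2.imwrite('pics/top2.png',T);cv2.imwrite('pics/scene2.png',S)
go(422.8,-302,3)
a=cv2.resize(T[130:200,205:275],None,fx=8,fy=8,interpolation=2);b=cv2.resize(S[200:270,180:208+42],None,fx=8,fy=8,interpolation=2)
a=a[:,:400] if 0 else cv2.resize(a,(400,400));b=cv2.resize(b,(400,400))
cv2.imwrite('pics/c2.png',np.hstack([a,b]))"
```

```text
t 6.62 pos [ 419.3 -304.5  115.5] shift [  3.6  -2.4 112.5] turn -0.3
```

View pics/c2.png

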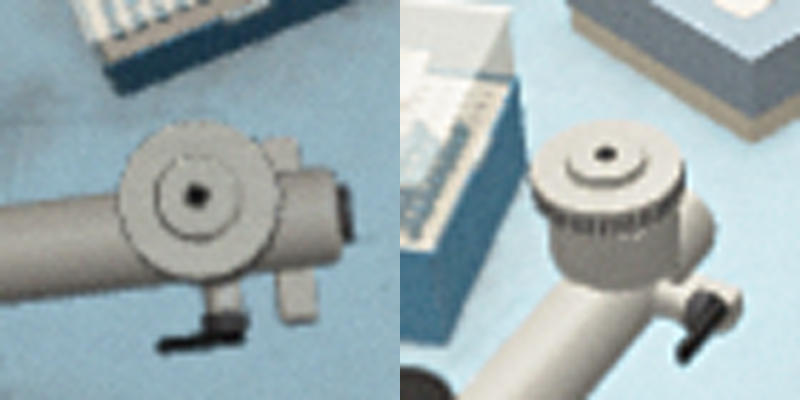

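The base sits level on the ring, with its hole at top crop (197,195) and scene crop (605,154).

```bash
python3 -c "
from h import *
print(tri((239.06,163.71),(215.46,226.54)),plane('top',(239.06,163.71),102),plane('scene',(215.46,226.54),102))
T=cv2.imread('pics/top2.png');blk=((T.max(2)<80)*255).astype(np.uint8);blk[:156]=0;blk[171:]=0;blk[:,:232]=0;blk[:,246:]=0
m=cv2.moments((110-T[156:171,232:246].max(2).astype(float)).clip(0));print(232+m['m10']/m['m00'],156+m['m01']/m['m00'])"
```

```text
(array([612.27104136, -45.75771544, 101.93054779]), np.float64(1.3295002050517182)) [611.67138557 -46.10784061 102.        ] [612.8873012  -45.49353793 102.        ]
238.81884057971016 163.87826086956522
```

Request:
step_arm([
  [[3.5,-2.5,40,0,1],[3.5,-2.5,75,0,1],[3.5,-2.5,95,0,1],[3.5,-2.5,104,0,1],[3.5,-2.5,106,0,1],[3.5,-2.5,106,0,1],[3.5,-2.5,106,0,1]],
])

```text
t: 7.2
eef_pos: [426.1, -299.3, 11.7]
tcp_rot: [3.14, -0.001, -0.0]
ft_force: [0.1, 0.3, 1.0]
opening: 1.002
grip_force: 0.0
```

```bash
python3 -c "
from h import *
go(422.8,-302,3)"
```

```text
t 7.2 pos [ 426.1 -299.3   11.7] shift [-3.3  2.7  8.7] turn -0.0
```

Request:
step_arm([
  [[-3.3,2.5,4,0,1],[-3.3,2.5,7.5,0,1],[-3.3,2.5,8,0,1],[-3.3,2.5,8,0,-1],[-3.3,2.5,8,0,-1],[-3.3,2.5,8,0,-1],[-3.3,2.5,8,0,-1],[-3.3,2.5,8,0,-1]],
])

```text
t: 7.87
eef_pos: [422.2, -301.6, 2.7]
tcp_rot: [3.141, -0.0, -0.0]
ft_force: [-0.3, -0.0, 0.1]
opening: 0.71
grip_force: 0.0
```

Request:
step_arm([
  [[0,0,0,0,-1],[0,0,0,0,-1],[0,0,0,0,-1],[0,0,0,0,-1],[0,0,0,0,-1]],
])

```text
t: 8.28
eef_pos: [422.2, -301.6, 2.6]
tcp_rot: [3.141, -0.0, -0.0]
ft_force: [0.5, 0.6, -0.2]
opening: 0.463
grip_force: 30.0
```

Request:
step_arm([
  [[0,0,-40,0,-1],[0,0,-80,0,-1],[19,-25,-108,0,-1],[40,-54,-130,0,-1],[63,-85,-145,0,-1],[87,-118,-155,0,-1],[111,-151,-157,0,-1],[135,-184,-157,0,-1]],
])

```text
t: 8.95
eef_pos: [558.4, -115.8, 160.8]
tcp_rot: [3.141, -0.002, -0.001]
ft_force: [-0.5, -0.6, -1.7]
opening: 0.466
grip_force: 30.0
```

Request:
step_arm([
  [[24,-33,0,0,-1],[44,-60,0,0,-1],[53.7,-72,0,0,-1],[53.7,-72,0,0,-1],[53.7,-72,0,0,-1],[53.7,-72,0,0,-1]],
])

```text
t: 9.45
eef_pos: [610.2, -46.5, 159.3]
tcp_rot: [3.141, 0.001, -0.001]
ft_force: [-0.4, 0.2, -0.3]
opening: 0.463
grip_force: 30.0
```

```bash
python3 -c "
from h import *
go(610.9,-45.8,99.6);print(env.state()['grip_force'],env.state()['opening'])
cv2.imwrite('pics/s3.png',cv2.resize(env.read_camera('scene')[150:270,150:310],None,fx=4,fy=4,interpolation=2))"
```

```text
t 9.45 pos [610.2 -46.5 159.3] shift [ 0.8 -0.7 59.7] turn -0.1
29.99971994315274 0.46332103928806084
```

View pics/s3.png

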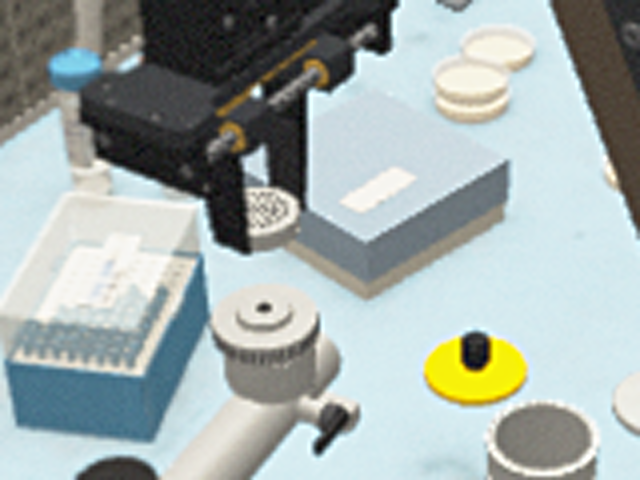

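The screen hangs level at crop (268,210) above the seated base at (265,308). Lowering it.

Request:
step_arm([
  [[0.8,-0.7,20,0,-1],[0.8,-0.7,36,0,-1],[0.8,-0.7,46,0,-1],[0.8,-0.7,52,0,-1],[0.8,-0.7,55,0,-1],[0.8,-0.7,57,0,-1],[0.8,-0.7,58.5,0,-1],[0.8,-0.7,58.5,0,-1]],
])

```text
t: 10.17
eef_pos: [611.9, -45.0, 101.4]
tcp_rot: [3.141, -0.001, -0.0]
ft_force: [0.9, 0.4, -0.6]
opening: 0.461
grip_force: 30.0
```

Request:
step_arm([
  [[0,0,0.5,0,-1],[0,0,1,0,-1],[0,0,1,0,-1]],
])

```text
t: 10.42
eef_pos: [611.8, -44.9, 100.3]
tcp_rot: [3.141, -0.0, -0.0]
ft_force: [-0.1, 0.0, -0.2]
opening: 0.462
grip_force: 30.0
```

Request:
step_arm([
  [[-0.6,0.6,0.4,0,-1],[-0.6,0.6,0.8,0,-1],[-0.6,0.6,1.2,0,-1],[-0.6,0.6,1.2,0,-1]],
])

```text
t: 10.75
eef_pos: [611.2, -45.6, 99.5]
tcp_rot: [3.141, -0.0, -0.0]
ft_force: [-3.3, -0.1, 6.3]
opening: 0.461
grip_force: 30.0
```

Request:
step_arm([
  [[0,0,0,0,1],[0,0,0,0,1],[0,0,0,0,1],[0,0,-1,0,1],[0,0,-20,0,1],[0,0,-50,0,1],[-30,0,-80,0,1],[-65,4,-100,0,1]],
])

```text
t: 11.42
eef_pos: [546.9, -49.3, 200.5]
tcp_rot: [3.141, -0.002, 0.0]
ft_force: [-0.1, -0.5, 0.8]
opening: 0.96
grip_force: 0.0
```

```bash
python3 -c "
from h import *
p=(215+138/4-.5,145+404.5/4-.5)
print(plane('top',p,75))
T=cv2.imread('pics/top2.png'); p=(249,246)
cv2.imwrite('pics/fun.png',cv2.resize(T[225:268,225:275],None,fx=10,fy=10,interpolation=2))
go(440.2,-63.2,120)"
```

```text
[439.51552724 -63.4961964   75.        ]
t 11.42 pos [546.9 -49.3 200.5] shift [-106.9   13.8   80.2] turn 0.0
```

View pics/fun.png

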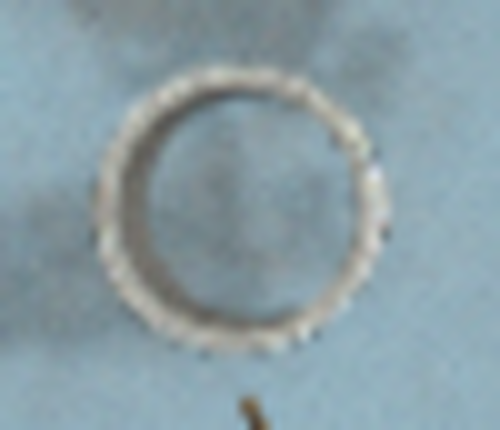

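The funnel rim spans crop x 95–390 and y 66–350, with its centre at (242,208), so the funnel is at about (440.2, -63).

Request:
step_arm([
  [[-37,5,15,0,1],[-74,10,30,0,1],[-107,13.7,50,0,1],[-107,13.7,80,0,1],[-107,13.7,100,0,1],[-107,13.7,100,0,1],[-107,13.7,100,0,1]],
])

```text
t: 12.0
eef_pos: [439.1, -63.2, 98.8]
tcp_rot: [-3.141, 0.001, -0.0]
ft_force: [-0.4, -0.6, 0.1]
opening: 0.999
grip_force: 0.0
```

```bash
python3 -c "
from h import *
go(440.2,-63,18.5)"
```

```text
t 12.0 pos [439.1 -63.2  98.8] shift [ 1.2 -0.2 80.3] turn -0.0
```

Request:
step_arm([
  [[1,0,30,0,1],[1,0,60,0,1],[1,0,74,0,1],[1,0,79,0,1],[1,0,80,0,1],[1,0,80,0,-1],[1,0,80,0,-1],[1,0,80,0,-1]],
])

```text
t: 12.67
eef_pos: [440.8, -63.3, 20.0]
tcp_rot: [3.141, -0.002, -0.0]
ft_force: [0.5, -0.7, -0.1]
opening: 0.841
grip_force: 0.0
```

Request:
step_arm([
  [[0,0,0,0,-1],[0,0,0,0,-1],[0,0,0,0,-1],[0,0,0,0,-1],[0,0,0,0,-1],[0,0,0,0,-1]],
])

```text
t: 13.17
eef_pos: [440.3, -63.2, 19.2]
tcp_rot: [3.141, -0.0, -0.0]
ft_force: [-0.3, 1.4, 7.7]
opening: 0.613
grip_force: 30.0
```

Request:
step_arm([
  [[0,0,-40,0,-1],[0,0,-80,0,-1],[12,-1,-118,0,-1],[45,-5,-138,0,-1],[84,-9,-141,0,-1],[122,-13,-141,0,-1],[158,-16,-141,0,-1],[171,-17.4,-141,0,-1]],
])

```text
t: 13.83
eef_pos: [614.8, -45.5, 159.7]
tcp_rot: [3.141, -0.002, 0.0]
ft_force: [0.1, -0.2, -1.8]
opening: 0.615
grip_force: 30.0
```

Request:
step_arm([
  [[0,0,0,0,-1],[0,0,0,0,-1],[0,0,0,0,-1],[0,0,0,0,-1]],
])

```text
t: 14.17
eef_pos: [610.0, -45.9, 159.9]
tcp_rot: [-3.142, 0.001, -0.001]
ft_force: [-0.7, -0.1, -1.4]
opening: 0.615
grip_force: 30.0
```

```bash
python3 -c "
from h import *
go(611.5,-45.7,116.2)
cv2.imwrite('pics/s4.png',cv2.resize(env.read_camera('scene')[140:270,150:310],None,fx=4,fy=4,interpolation=2))"
```

```text
t 14.17 pos [610.  -45.9 159.9] shift [ 1.5 -0.2 43.7] turn -0.0
```

View pics/s4.png

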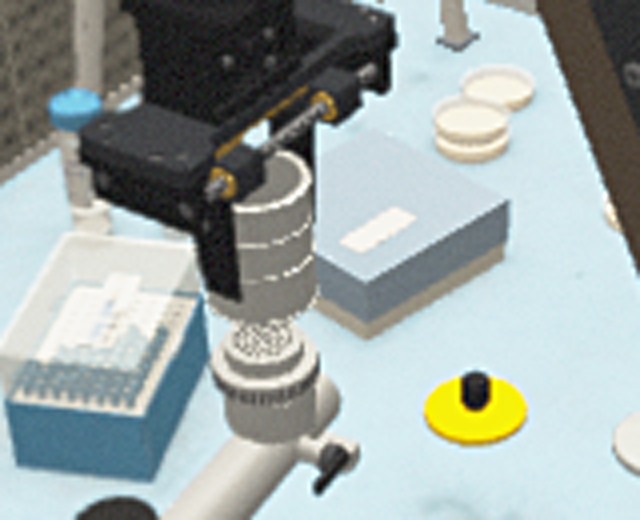

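The screen sits level and centred on the base at crop (265,345), and the funnel hangs upright above it. Lowering it.

Request:
step_arm([
  [[1,0,12,0,-1],[1,0,22,0,-1],[1,0,27,0,-1],[1,0,30,0,-1],[1,0,33,0,-1],[1,0,36,0,-1],[1,0,39,0,-1],[1,0,39,0,-1]],
])

```text
t: 14.88
eef_pos: [612.0, -45.8, 120.3]
tcp_rot: [-3.142, 0.001, -0.0]
ft_force: [-0.5, 1.1, -1.9]
opening: 0.612
grip_force: 30.0
```

Request:
step_arm([
  [[0,0,1.5,0,-1],[0,0,3,0,-1],[0,0,3.7,0,-1],[0,0,3.7,0,-1]],
])

```text
t: 15.22
eef_pos: [612.1, -45.8, 117.1]
tcp_rot: [3.142, 0.0, -0.0]
ft_force: [0.3, 0.1, -1.6]
opening: 0.611
grip_force: 30.0
```

Request:
step_arm([
  [[-0.3,0,0.5,0,-1],[-0.3,0,1,0,-1],[-0.3,0,1.4,0,-1],[-0.3,0,1.4,0,-1]],
])

```text
t: 15.55
eef_pos: [611.9, -45.8, 116.2]
tcp_rot: [3.141, -0.0, -0.0]
ft_force: [-1.8, -0.2, 3.3]
opening: 0.61
grip_force: 30.0
```

Request:
step_arm([
  [[0,0,0,0,1],[0,0,0,0,1],[0,0,0,0,1],[0,0,-1,0,1],[0,0,-20,0,1],[0,0,-50,0,1],[0,0,-80,0,1],[-30,15,-95,0,1]],
])

```text
t: 16.22
eef_pos: [585.5, -59.9, 213.8]
tcp_rot: [3.141, -0.006, 0.001]
ft_force: [0.7, -0.7, -0.1]
opening: 0.997
grip_force: 0.0
```

```bash
python3 -c "
from h import *
go(427.7,-186,60)"
```

```text
t 16.22 pos [585.5 -59.9 213.8] shift [-158.9  125.7  152.9] turn 0.1
```

Request:
step_arm([
  [[-30,24,10,0,1],[-60,48,25,0,1],[-90,71,45,0,1],[-120,95,70,0,1],[-145,115,95,0,1],[-157,125.5,120,0,1],[-157,125.5,150,0,1],[-157,125.5,160,0,1]],
])

```text
t: 16.88
eef_pos: [423.1, -186.6, 48.2]
tcp_rot: [-3.14, 0.003, -0.003]
ft_force: [0.4, 0.5, -0.3]
opening: 1.002
grip_force: 0.0
```

Request:
step_arm([
  [[0,0,0,0,1],[0,0,0,0,1],[0,0,0,0,1]],
])

```text
t: 17.13
eef_pos: [425.4, -186.4, 51.6]
tcp_rot: [3.141, -0.001, 0.0]
ft_force: [0.4, 0.3, -0.1]
opening: 0.998
grip_force: 0.0
```

```bash
python3 -c "
from h import *
go(427.7,-186,17)"
```

```text
t 17.13 pos [ 425.4 -186.4   51.6] shift [ 2.3 -0.4 34.6] turn 0.0
```

Request:
step_arm([
  [[2.3,-0.4,15,0,1],[2.3,-0.4,27,0,1],[2.3,-0.4,32,0,1],[2.3,-0.4,34,0,1],[2.3,-0.4,34.5,0,1],[2.3,-0.4,34.5,0,1],[2.3,-0.4,34.5,0,-1],[2.3,-0.4,34.5,0,-1]],
])

```text
t: 17.8
eef_pos: [427.3, -186.0, 16.8]
tcp_rot: [3.141, -0.001, -0.0]
ft_force: [-0.6, 0.1, -0.0]
opening: 0.911
grip_force: 0.0
```

Request:
step_arm([
  [[0,0,0,0,-1],[0,0,0,0,-1],[0,0,0,0,-1],[0,0,0,0,-1],[0,0,0,0,-1],[0,0,0,0,-1],[0,0,0,0,-1],[0,0,0,0,-1]],
])

```text
t: 18.47
eef_pos: [427.1, -185.9, 16.3]
tcp_rot: [3.142, 0.0, -0.0]
ft_force: [0.7, 0.3, -0.0]
opening: 0.356
grip_force: 0.0
```

Request:
step_arm([
  [[0,0,0,0,-1],[0,0,0,0,-1],[0,0,0,0,-1]],
])

```text
t: 18.72
eef_pos: [427.1, -185.9, 16.3]
tcp_rot: [3.141, -0.0, -0.0]
ft_force: [-0.3, 0.0, 0.6]
opening: 0.206
grip_force: 30.0
```

```bash
python3 -c "
from h import *
T=env.read_camera('top');S=env.read_camera('scene');cv2.imwrite('pics/top5.png',T);cv2.imwrite('pics/scene5.png',S)
print(proj('top',(611.7,-45.8,172)),proj('scene',(611.7,-45.8,172)))
a=cv2.resize(T[130:200,200:270],(400,400),interpolation=2);b=cv2.resize(S[170:240,180:250],(400,400),interpolation=2)
cv2.imwrite('pics/c5.png',np.hstack([a,b]))"
```

```text
[235.60183518 156.81011103] [213.6481302  201.04362942]
```

View pics/c5.png

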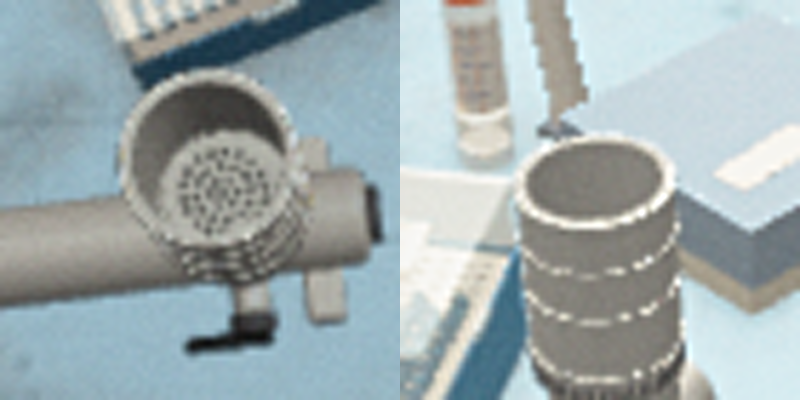

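The funnel is seated upright round the screen: its lower edge is on the head, and its rim centre is at top crop (210,158) and scene crop (597,181).

```bash
python3 -c "
from h import *
print(tri((236.3,157.2),(214.06,201.3)))
print(env.state()['eef_pos'])"
```

```text
(array([611.3393317 , -46.92823145, 170.73771875]), np.float64(0.36261034609509607))
[ 427.11401369 -185.86847076   16.27160535]
```

Request:
step_arm([
  [[0,0,-40,0,-1],[0,0,-80,0,-1],[0,0,-120,0,-1],[14,-10,-157,0,-1],[36,-27,-187,0,-1],[65,-50,-198,0,-1],[97,-74,-199,0,-1],[129,-98,-199,0,-1]],
])

```text
t: 19.48
eef_pos: [557.4, -86.7, 216.8]
tcp_rot: [3.141, -0.002, -0.001]
ft_force: [0.0, -1.2, -1.1]
opening: 0.2
grip_force: 30.0
```

Request:
step_arm([
  [[30,-23,0,0,-1],[47,-35,0,0,-1],[55,-41.5,0,0,-1],[55,-41.5,0,0,-1],[55,-41.5,0,0,-1],[55,-41.5,0,0,-1],[55,-41.5,0,0,-1]],
])

```text
t: 20.07
eef_pos: [610.3, -47.4, 215.5]
tcp_rot: [3.141, 0.0, -0.002]
ft_force: [-0.4, 0.1, -0.9]
opening: 0.2
grip_force: 30.0
```

```bash
python3 -c "
from h import *
go(611.1,-46.3,180.3)
cv2.imwrite('pics/s6.png',cv2.resize(env.read_camera('scene')[120:250,150:310],None,fx=4,fy=4,interpolation=2))"
```

```text
t 20.07 pos [610.3 -47.4 215.5] shift [ 0.8 -1.1 35.2] turn -0.1
```

View pics/s6.png

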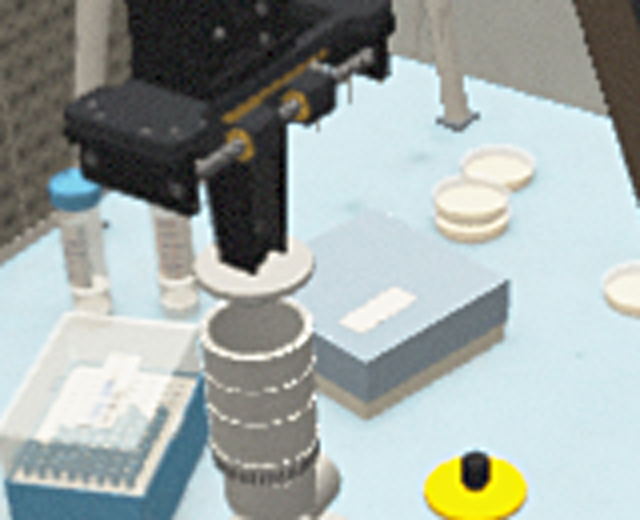

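The lid is level at crop (255,270), over the funnel rim at (258,325). Lowering it.

Request:
step_arm([
  [[0.5,-0.8,8,0,-1],[0.5,-0.8,15,0,-1],[0.5,-0.8,20,0,-1],[0.5,-0.8,24,0,-1],[0.5,-0.8,27,0,-1],[0.5,-0.8,30,0,-1],[0.5,-0.8,31,0,-1],[0.5,-0.8,31,0,-1]],
])

```text
t: 20.78
eef_pos: [611.6, -45.6, 184.0]
tcp_rot: [3.142, 0.0, -0.0]
ft_force: [-0.8, 0.3, -1.3]
opening: 0.202
grip_force: 30.0
```

Request:
step_arm([
  [[0,0,1.5,0,-1],[0,0,2.5,0,-1],[0,0,3,0,-1],[0,0,3,0,-1]],
])

```text
t: 21.12
eef_pos: [611.6, -45.6, 181.2]
tcp_rot: [3.141, -0.0, -0.0]
ft_force: [0.1, 0.7, 0.1]
opening: 0.206
grip_force: 30.0
```

Request:
step_arm([
  [[0,0,0.5,0,-1],[0,0,1,0,-1],[0,0,1.3,0,-1],[0,0,1.3,0,-1]],
])

```text
t: 21.45
eef_pos: [611.7, -45.6, 180.3]
tcp_rot: [3.141, -0.0, -0.0]
ft_force: [-0.4, 0.3, 2.4]
opening: 0.204
grip_force: 30.0
```

Request:
step_arm([
  [[0,0,0,0,1],[0,0,0,0,1],[0,0,0,0,1],[0,0,0,0,1],[0,0,-15,0,1],[0,0,-40,0,1],[0,0,-70,0,1],[0,0,-90,0,1]],
])

```text
t: 22.12
eef_pos: [612.0, -45.7, 272.3]
tcp_rot: [3.141, -0.002, -0.0]
ft_force: [-0.5, -0.4, 0.3]
opening: 0.709
grip_force: 0.0
```

Request:
step_arm([
  [[-40,10,0,0,1],[-80,20,0,0,1],[-120,40,0,0,1],[-140,80,0,0,1],[-140,120,0,0,1],[-140,160,0,0,1],[-140,160,0,0,1],[-140,160,0,0,1]],
])

```text
t: 22.78
eef_pos: [471.2, -207.4, 269.7]
tcp_rot: [-3.142, 0.0, -0.004]
ft_force: [-0.7, -0.3, -0.2]
opening: 0.998
grip_force: 0.0
```

```bash
python3 -c "
from h import *
T=env.read_camera('top');S=env.read_camera('scene');print(env.state()['t'])
a=cv2.resize(T[130:270,150:290],(400,400),interpolation=2);b=cv2.resize(S[150:270,150:270],(400,400),interpolation=2)
print(proj('scene',(611.6,-46,200)))
cv2.imwrite('pics/c7.png',np.hstack([a,b]))"
```

```text
22.8833
[212.77130194 190.17343411]
```

View pics/c7.png

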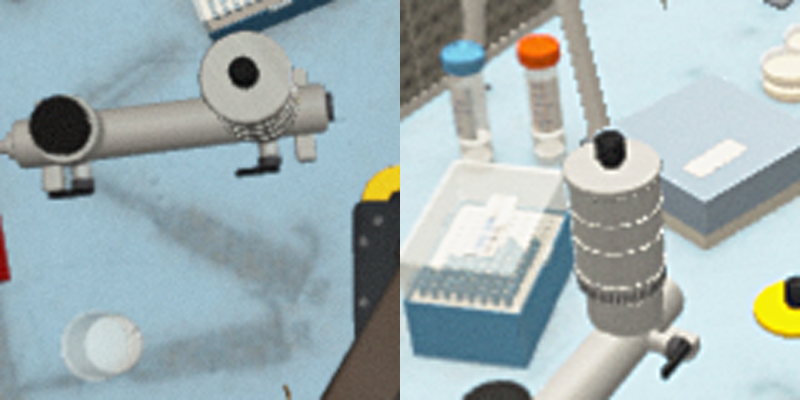

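The stack stands upright. The knob top at scene crop (610,134), about pixel (213,190), matches the height predicted for a seated lid. The beaker at top crop (102,345) is where it was at the start.

```bash
python3 -c "
from cell import env
print(env.job_done())"
```

```text
the job is handed in; nothing more can be done
None
```

The filter unit is together on the open place — base, screen, funnel and lid each placed and let go in that order — and the job was handed in at about 23 s; the beaker was seen in place at the end, and the petri dish was not re-measured, but no move went near it.

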